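Pack a tool case in two layers

ROBOT

A 7-joint arm with a two-finger parallel gripper is mounted at the origin on the work surface. World frame = base frame: x ahead of the robot, y to its left, z up, the work surface at z = 0. Lengths are in m, angles in rad, forces in N, time in s.
With the tool pointing down it reaches from about 0.425 to 0.95 m from the base axis. Payload 4.7 kg.
Tool frame: the origin (TCP) lies at the very end of the fingers, on their centre line; the grasp point (between the pads) lies env.grip_depth behind it (env.grip_depth is the distance from the TCP to the grasp point, in m); z points along the fingers, y is the line along which they close (so a half turn about z gives the same grasp; the last joint's range is limited). The gripper opens to 85 mm and grips with 20 to 120 N. Pads are 22 mm wide; open, the fingers measure 114 mm over their backs; the gripper's body (76 mm by 85 mm) begins 54 mm behind the grasp point. The pads swing forward as they close: fully open they stand 13 mm farther back than shut.
Start: joints at [-1.14, 0.469, -0.049, 1.532, 0.024, 1.141, -0.082], TCP at [0.3, 0.605, 0.231] pointing down, gripper open.
Joint ranges: [-2.59, 2.59], [-0.33, 1.99], [-1.39, 1.29], [0.1, 2.45], [-1.04, 4.18], [0.21, 1.99], [-2.66, 2.66]. Speed limits (rad/s): [2.57, 2.57, 3.14, 3.14, 3.14, 3.14, 3.14].

INTERFACE

Orientations are given as a unit quaternion [x, y, z, w].
In Python, from station import env gives the robot as it stands.
- The arm moves only by the tool carry_out, never from a script. Its argument "deltas" is a list of rows, each a list of 7 numbers: the turn, a rotation vector about the tool's x, y, z in rad, then the shift along the tool's x, y, z in m, then the finger opening in m, from 0 to 0.0854. In form: [[rx, ry, rz, dx, dy, dz, grip], ...]. A call has 1 to 20 rows; each row shifts and turns the commanded pose from where the row before left it, along the tool's axes as they then stand; what a row does not reach is not made up. A row lasts 1/10 s, in which the tool goes at most 50 mm and 8.59 degrees, less where a joint would pass 70% of its speed; a pose out of reach is approached as far as the arm can. A call is refused whole if a number of a shift passes 0.05 or a number of a turn 0.15, either way. A call with a gripper value outside its range is refused whole. The fingers move at their own pace and stop on an object; the grip force is fixed at half the most. Time passes only in rows, so rows that do not move let the fingers close. It gives the time, the measured TCP pose, the force, the opening and the grip force at its end, in the units of the state.
- env.sense(): the state, without advancing time (a new reading comes with each control period).
- env.read_camera(name): name is "scene" or "side" or "wrist"; returns the picture (420x560x3 uint8, red, green, blue); there is no depth.
- env.camera_model(name): a dict with "intrinsics" (3x3 intrinsics, pixels), "cam_to_world" (4x4, takes a point from camera to world coordinates); the wrist camera has in their place "mount" (4x4, takes a point from camera to tool coordinates, whose origin is the TCP and whose axes are the flange's). Camera axes: x right, y down, z forward; pixel columns grow to the right and rows downward; lengths in m; the calibration is good to about 2 mm. A picture is of the moment at which its call begins: read the wrist's pose just before it. camera_model takes no time and is no camera call.
- env.hand_in(): hands the job in; it is judged then, once.
The state is a dict: "t": time; "joint_pos": joint angles; "qd": joint speeds; "tau": joint torques, N m; "tool_pos": TCP position; "tool_rot": TCP orientation; "wrist_force": force on the tool from outside, world axes, zero at the start; "wrist_torque": the same for the moment, N m; "width": finger opening in m; "finger_force": force on a finger pad.
Only numpy, scipy, OpenCV 4.12 (cv2) and the standard library are available. Lean on these libraries where they do the work, as an engineer would, in place of code of your own. Each camera call takes 0.05 s, during which the arm holds its last target. There are 200 camera calls.

TASK

Pack the open tool case on the bench: lay the short extension bar flat in the deep middle bay, pointing from the case's handle towards its lid, then lay the ratchet across on top, stud side up, with its two ends resting down in the shallow channels left and right of the bay. The bar has to go in first, since the ratchet covers it; the long extension bar does not belong in this case, so leave it where it lies.

Things in the scene. Friction and masses are not known exactly. Their poses are not given: they have to be found in the camera images.
- case: Open black tool case with grey inserts, fixed to the bench: 170 mm (x) by 290 mm (y), rim 62 mm high. Origin at bench level under the middle of the deep bay; x points from its carrying handle (robot side, 41 mm out from the case) to its lid, y along its long side, z up. The lid lies folded back flat on the bench beyond the +x side, 28 mm high, out to x = 261 mm.
- case_bay (a point): Centre of the floor of the deep middle bay, 8 mm above the bench; axes as the case's. The bay measures 150 mm in x and 120 mm in y. The short bar lies in it along x; its axis is then 12 mm above this floor.
- case_seat (a point): Over the bay's centre at the level of the shallow channels' floors, 36 mm above the bench; axes as the case's. The channels lead on from the bay on both sides, |y| = 60 to 135 mm, 60 mm wide in x, between shoulders 58 mm above the bench. The seated ratchet lies along y over the bar, its origin here.
- short_bar: Plain bright-steel socket-wrench extension bar, lying flat: round shaft 18 mm in diameter with a hexagonal collar, 24 mm across flats and 24 mm long, at each end; 125 mm long over all, about 220 g. Origin on the shaft's axis at mid-length (12 mm above the surface it lies on); x along the bar. The shorter of two like bars; the one to pack.
- ratchet: Ratchet wrench lying flat, 240 mm long: straight handle 24 mm wide, 18 mm thick (half black grip, half bright steel); round steel head at the +x end, 38 mm across, 22 mm thick, with a 12 mm square stud on top (to 32 mm). Origin at mid-length on the underside; x towards the head, z up. About 350 g, balances about 8 mm from the origin towards the head. Fits either way round.
- long_bar: Plain bright-steel socket-wrench extension bar, lying flat: round shaft 18 mm in diameter with a hexagonal collar, 24 mm across flats and 24 mm long, at each end; 220 mm long over all, about 380 g. Origin on the shaft's axis at mid-length (12 mm above the surface it lies on); x along the bar. Bystander, too long for the bay: leave it.
Things that resemble listed ones, but are neither listed nor needed, are in the scene too. What is shaped like the ratchet but green or turquoise is not meant.

How it is judged:
On the way, in this order (a step that is already met when the one before it is completed fails the run):
1. the short bar lies in the deep bay, let go, with the ratchet not yet in the case (x of short_bar in the frame of case between -0.03 and 0.03 m and y of short_bar in the frame of case between -0.055 and 0.055 m and z of short_bar in the frame of case between 0.012 and 0.027 m and angle between the x axis of short_bar and the x axis of case, either way round below 0.35 rad and contact force between the fingers and short_bar below 0.1 N and horizontal distance between ratchet and case above 0.1 m), for 0.2 s.
2. the ratchet lies across the bay in both channels, over the bar (x of short_bar in the frame of case between -0.03 and 0.03 m and y of short_bar in the frame of case between -0.055 and 0.055 m and z of short_bar in the frame of case between 0.012 and 0.027 m and angle between the x axis of short_bar and the x axis of case, either way round below 0.35 rad and x of ratchet in the frame of case between -0.02 and 0.02 m and y of ratchet in the frame of case between -0.025 and 0.025 m and z of ratchet in the frame of case between 0.03 and 0.041 m and angle between the x axis of ratchet and the y axis of case, either way round below 0.25 rad and angle between ratchet's own z axis and vertical below 0.1 rad), for 0.2 s.
At the end, for the whole second after the job is handed in: Short bar on the bay floor (centre within 30 mm in case x, 55 mm in y; axis 12-27 mm up; within 0.35 rad of case x); ratchet in both channels over it (within 20 mm x, 25 mm y; underside 30-41 mm up; 0.25 rad of case y; stud up, tilt under 0.1 rad); both still; long bar moved under 40 mm (all of step 2 and linear speed of each of short_bar, ratchet below 0.02 m/s and distance of long_bar from where it was at the start of the episode below 0.04 m); the robot touches nothing.
It fails at once if the long bar is moved more than 40 mm (distance of long_bar from where it was at the start of the episode above 0.04 m).
It also fails if it takes over 64 s, if anything falls off the work surface, if the arm or the gripper's body presses on something with over 40 N, if the wrist force passes 120 N, or if a joint passes its speed limit or range.

## Working session

There is one attempt and no reset: what is moved stays moved. The work goes in short steps, Python scripts to look and compute and a tool call to move; the robot and the scene stay as the last step left them, time stands still between calls to the robot, and variables do not carry over. Pictures are saved under pics/ and viewed, at most 10 in all, crops included, and the job is handed in when it is done.

Besides the shell and the picture viewer there is one more tool, called by a JSON object that holds its "method" and its "body". carry_out: Moves the arm, as the interface text tells. Its arguments: {"type":"object","properties":{"deltas":{"type":"array"}},"required":["deltas"]}

```bash
ls; mkdir -p pics; python3 - <<'E'
from station import env
import cv2, numpy as np
for n in ("scene","side"):
    im=env.read_camera(n); cv2.imwrite(f"pics/{n}0.png",im[:,:,::-1])
    m=env.camera_model(n); print(n,np.round(m["intrinsics"],1).tolist(),np.round(m["cam_to_world"],3).tolist())
print(np.round(env.camera_model("wrist")["mount"],4).tolist(),np.round(env.camera_model("wrist")["intrinsics"],1).tolist())
print(env.grip_depth,env.sense())
E
```

```text
pics
scene [[441.2, 0.0, 281.7], [0.0, 441.2, 211.2], [0.0, 0.0, 1.0]] [[0.204, 0.75, -0.63, 1.278], [0.979, -0.148, 0.141, -0.044], [0.013, -0.645, -0.764, 1.012], [0.0, 0.0, 0.0, 1.0]]
side [[424.1, 0.0, 277.4], [0.0, 424.1, 213.4], [0.0, 0.0, 1.0]] [[0.981, -0.129, 0.143, 0.301], [-0.193, -0.664, 0.722, -0.738], [0.002, -0.736, -0.677, 0.859], [0.0, 0.0, 0.0, 1.0]]
[[0.0017, -0.947, -0.3211, 0.082], [1.0, 0.0018, -0.0, -0.0001], [0.0006, -0.3211, 0.947, -0.1427], [0.0, 0.0, 0.0, 1.0]] [[369.7, 0.0, 283.0], [0.0, 369.7, 209.0], [0.0, 0.0, 1.0]]
0.0187 {'t': 0.1, 'joint_pos': array([-1.13989798,  0.46936536, -0.04863186,  1.53358235,  0.02408189,
        1.14098751, -0.08228779]), 'qd': array([-1.27131429e-03, -2.70043491e-03,  6.02879344e-05, -2.82245867e-03,
        3.90289370e-04, -3.93766778e-03,  1.56070792e-03]), 'tau': array([ 4.74536209e-04, -5.11512458e+01, -4.67948802e-02, -2.38393164e+01,
        1.08549051e-02,  4.30527201e-03, -1.56064361e-07]), 'tool_pos': array([0.29927235, 0.60444218, 0.23036004]), 'tool_rot': array([ 2.27846759e-01,  9.73696607e-01, -8.58954085e-04, -1.86712119e-04]), 'wrist_force': array([0.6591252 , 0.23716783, 0.06656929]), 'wrist_torque': array([-0.03382123, -0.03945176, -0.03412219]), 'finger_force': 0.0, 'width': 0.08568375611010165}
```

View pics/scene0.png

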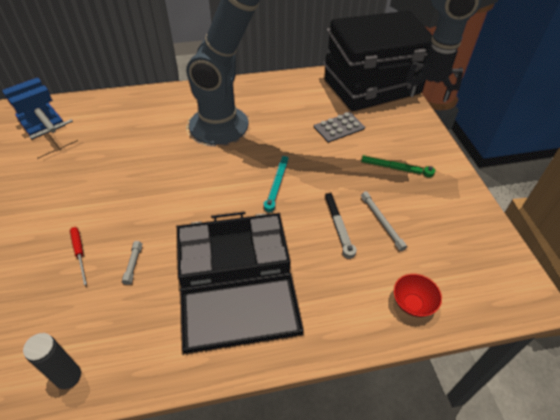

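View pics/side0.png

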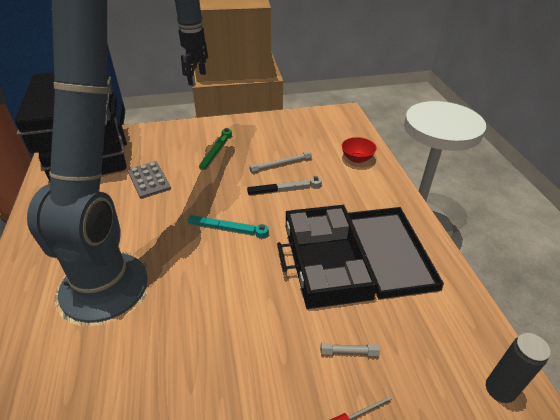

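Candidates (scene px):
- Short bar: bright bar (132,262) is the choice. The long bar at (384,220) and the screwdriver at (78,255) are not.
- Ratchet: black/steel (341,224) is the choice. Turquoise (277,184) and green (398,165) are not.

The side view agrees: short bar (350,350), ratchet (285,186), long bar (281,162), case (330,255).

```bash
cat > h.py <<'E'
from station import env
import cv2, numpy as np
from scipy.spatial.transform import Rotation as R
def model(n,s=None):
    m=env.camera_model(n)
    if n!="wrist": return np.array(m["intrinsics"]),np.array(m["cam_to_world"])
    T=np.eye(4);T[:3,:3]=R.from_quat(s["tool_rot"]).as_matrix();T[:3,3]=s["tool_pos"]
    return np.array(m["intrinsics"]),T@np.array(m["mount"])
def ray(M,uv,z):
    K,T=M; d=T[:3,:3]@np.linalg.solve(K,[uv[0],uv[1],1.]); o=T[:3,3]
    return (o+d*(z-o[2])/d[2])
def proj(M,p):
    K,T=M; q=K@(T[:3,:3].T@(np.asarray(p)-T[:3,3])); return q[:2]/q[2]
def steel(im,roi,dark=False):
    x0,y0,x1,y1=roi; hsv=cv2.cvtColor(im,cv2.COLOR_RGB2HSV)
    m=(hsv[...,1]<70)&(hsv[...,2]>60)
    if dark: m|=hsv[...,2]<60
    z=np.zeros(m.shape,np.uint8); z[y0:y1,x0:x1]=m[y0:y1,x0:x1]
    cs,_=cv2.findContours(z,cv2.RETR_EXTERNAL,cv2.CHAIN_APPROX_NONE)
    return max(cs,key=cv2.contourArea)
def ground(c,M,z):
    P=np.float32([ray(M,p,z)[:2] for p in c[:,0,:]])
    return cv2.minAreaRect(P*1000), P
E
python3 - <<'E'
from h import *
rois={"scene":{"short":((110,230,155,295),0),"long":((358,185,415,255),0),"ratchet":((318,185,359,262),1)},
"side":{"short":((310,335,390,365),0),"long":((240,148,316,176),0),"ratchet":((240,174,326,200),1)}}
for n in rois:
    im=cv2.imread(f"pics/{n}0.png")[:,:,::-1].copy(); M=model(n)
    for k,(r,d) in rois[n].items():
        c=steel(im,r,d); g,_=ground(c,M,.012); b=cv2.boxPoints(g); 
        e=max([(b[1]-b[0]),(b[2]-b[1])],key=np.linalg.norm)
        print(n,k,cv2.contourArea(c),np.round(g[0]),np.round(g[1]),"ang",round(np.degrees(np.arctan2(e[1],e[0])),1))
M=model("scene")
for uv in [(178,223),(282,216),(289,263),(180,282)]: print("case rim",np.round(ray(M,uv,.062),3))
M=model("side")
for uv in [(286,210),(351,206),(376,297),(303,304)]: print("case rim side",np.round(ray(M,uv,.062),3))
E
```

```text
scene short 283.5 [ 548. -291.] [ 27. 135.] ang -13.2
scene long 369.0 [540. 423.] [230.  27.] ang 10.8
scene ratchet 484.0 [532. 298.] [ 38. 238.] ang -2.3
side short 479.5 [ 551. -295.] [ 27. 127.] ang -12.7
side long 275.5 [543. 420.] [230.  41.] ang 11.2
side ratchet 507.5 [529. 284.] [242.  57.] ang 3.8
case rim [ 0.481 -0.157  0.062]
case rim [0.512 0.129 0.062]
case rim [0.669 0.114 0.062]
case rim [ 0.67  -0.162  0.062]
case rim side [0.496 0.122 0.062]
case rim side [0.68  0.103 0.062]
case rim side [ 0.636 -0.208  0.062]
case rim side [ 0.468 -0.195  0.062]
```

{"method": "carry_out", "body": {"deltas": [[0,0,-0.115,0,0,0,0.085],[0,0,-0.115,0,0,0,0.085],[0,0,-0.115,0,0,0,0.085],[0,0,-0.115,0,0,0,0.085],[0,0,0,-0.023,-0.0315,-0.005,0.085],[0,0,0,-0.023,-0.0315,-0.005,0.085],[0,0,0,-0.023,-0.0315,-0.005,0.085],[0,0,0,-0.023,-0.0315,-0.005,0.085],[0,0,0,-0.023,-0.0315,-0.005,0.085],[0,0,0,-0.023,-0.0315,-0.005,0.085],[0,0,0,-0.023,-0.0315,-0.005,0.085],[0,0,0,-0.023,-0.0315,-0.005,0.085],[0,0,0,-0.023,-0.0315,-0.005,0.085],[0,0,0,-0.023,-0.0315,-0.005,0.085],[0,0,0,0,0,0,0.085],[0,0,0,0,0,0,0.085]]}}

```text
t: 1.7
tool_pos: [0.53, 0.2888, 0.2809]
tool_rot: [0.001, 1.0, -0.0, -0.0]
wrist_force: [-0.6, 0.2, -0.5]
width: 0.0849
finger_force: 0.0
```

```bash
python3 - <<'E'
from h import *
s=env.sense(); im=env.read_camera("wrist"); cv2.imwrite("pics/w1.png",im[:,:,::-1]); np.savez("w1.npz",tool_pos=s["tool_pos"],tool_rot=s["tool_rot"])
print(s["t"],s["tool_pos"],s["tool_rot"],s["joint_pos"])
E
```

```text
1.7 [0.52998152 0.28881718 0.28094974] [ 1.25724610e-03  9.99999152e-01 -7.66830366e-05 -3.32067930e-04] [-0.54965213  0.31396286 -0.0247069   1.64753247  0.00799789  1.18083911
  0.99208483]
```

View pics/w1.png

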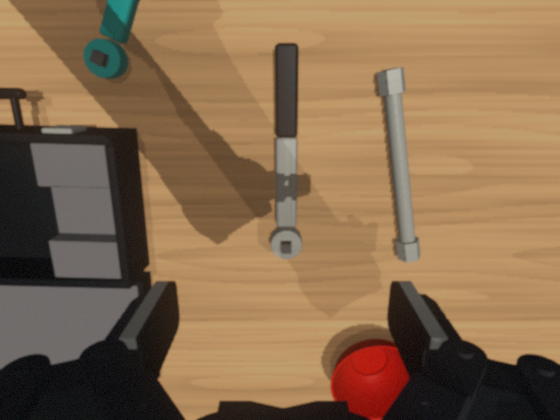

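The wrist view shows the ratchet vertical in the image: grip end (287,45), head (286,243) with its stud up. The long bar is at (399,165), 100+ px clear, and the case is at left. The choice of ratchet holds. Next I look over the short bar and the case.

```bash
python3 - <<'E'
from h import *
s=np.load("w1.npz"); M=model("wrist",s); im=cv2.imread("pics/w1.png")[:,:,::-1].copy()
hsv=cv2.cvtColor(im,cv2.COLOR_RGB2HSV); print(hsv[190,287],hsv[90,287],hsv[150,240],hsv[185,315])
for n,a,b,z in (("ratchet",(287,44),(286,259),.018),("long",(391,68),(408,260),.02)):
    A,B=ray(M,a,z),ray(M,b,z); print(n,A,B,np.linalg.norm(A-B),(A+B)/2,np.degrees(np.arctan2(*(B-A)[1::-1])))
for uv in [(137,128),(148,272)]: print("rim",ray(M,uv,.062))
E
```

```text
[18 44 86] [13 43 72] [ 16 122 170] [ 16 120 182]
ratchet [0.40978257 0.29248138 0.018     ] [0.64915267 0.29191821 0.018     ] 0.23937075614945788 [0.52946762 0.29219979 0.018     ] -0.13480077204592772
long [0.4325305  0.39869056 0.02      ] [0.6495677  0.43937394 0.02      ] 0.2208173149002675 [0.5410491  0.41903225 0.02      ] 10.616827210376664
rim [0.48789889 0.14800515 0.062     ]
rim [0.6430221  0.14032444 0.062     ]
```

{"method": "carry_out", "body": {"deltas": [[0,0,0,0,-0.044,-0.005,0.085],[0,0,0,0,-0.044,-0.005,0.085],[0,0,0,0,-0.044,-0.005,0.085],[0,0,0,0,-0.044,-0.005,0.085],[0,0,0,0,-0.044,-0.005,0.085],[0,0,0,0,-0.044,-0.005,0.085],[0,0,0,0,-0.044,-0.005,0.085],[0,0,0,0,-0.044,-0.005,0.085],[0,0,0,0,-0.044,-0.005,0.085],[0,0,0,0,-0.044,-0.005,0.085],[0,0,0,0,0,0,0.085],[0,0,0,0,0,0,0.085]]}}

```text
t: 2.95
tool_pos: [0.5297, -0.1492, 0.3309]
tool_rot: [-0.0, 1.0, 0.0, -0.0]
wrist_force: [-0.4, 1.1, 0.2]
width: 0.0849
finger_force: 0.0
```

```bash
python3 - <<'E'
from h import *
s=env.sense(); im=env.read_camera("wrist"); cv2.imwrite("pics/w2.png",im[:,:,::-1]); np.savez("w2.npz",tool_pos=s["tool_pos"],tool_rot=s["tool_rot"])
print(s["t"],s["tool_pos"],s["tool_rot"],s["joint_pos"])
E
```

```text
2.95 [ 0.52972516 -0.14924072  0.33093701] [-2.14428825e-04  9.99999841e-01  4.61360556e-04 -2.44339716e-04] [-0.00196631  0.18767508  0.23759908  1.70645991 -0.04706306  1.25362902
  1.81755539]
```

View pics/w2.png

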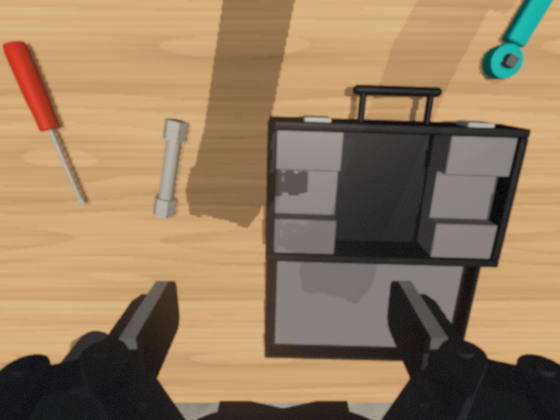

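The wrist view shows the short bar from (175,119) to (165,217) and the case rim corners at (270,118), (529,128), (498,265) and (266,260). The channels run from row 171 to row 218 on the left side and about 176–222 on the right, and the bay spans columns 340 to 430.

```bash
python3 - <<'E'
from h import *
s=np.load("w2.npz"); M=model("wrist",s); im=cv2.imread("pics/w2.png")[:,:,::-1].copy()
c=steel(im,(150,110,192,225)); print(cv2.boundingRect(c),cv2.contourArea(c))
(g,P)=ground(c,M,.018); b=cv2.boxPoints(g); e=max([(b[1]-b[0]),(b[2]-b[1])],key=np.linalg.norm)
print("short",g, np.degrees(np.arctan2(e[1],e[0])))
A,B=ray(M,(175,119),.02),ray(M,(165,217),.02);print(A,B,np.linalg.norm(A-B),(A+B)/2,np.degrees(np.arctan2(*(B-A)[1::-1])))
# rim: refine by dark mask min area rect at z=.062 of hull corners
q=np.array([ray(M,p,.062)[:2] for p in [(270,118),(529,128),(498,265),(266,260)]]); print("rim",q.round(4).tolist(),q.mean(0),[np.linalg.norm(q[i]-q[i-1]).round(3) for i in range(4)])
for p in [(0,1),(3,2)]:
    d=q[p[1]]-q[p[0]]; print("y-axis ang",np.degrees(np.arctan2(d[1],d[0])))
for n,p,z in [("L up",(308,171),.058),("L low",(306,218),.058),("bay L edge",(341,195),.036)]: print(n,ray(M,p,z))
cv2.imwrite("pics/c1.png",cv2.resize(im[100:285,130:540,::-1],None,fx=1.95,fy=1.95,interpolation=cv2.INTER_CUBIC))
E
```

```text
(154, 119, 34, 100) 1556.5
short ((551.8650512695312, -292.4621276855469), (26.47659683227539, 128.78347778320312), 76.74402618408203) -13.255969
[ 0.48766908 -0.27871933  0.02      ] [ 0.6124337 -0.3031639  0.02     ] 0.1271367284378516 [ 0.55005139 -0.29094161  0.02      ] -11.085284458843747
rim [[0.4827, -0.1636], [0.4928, 0.1198], [0.6596, 0.1173], [0.6533, -0.1701]] [ 0.57209898 -0.02413927] [np.float64(0.171), np.float64(0.284), np.float64(0.167), np.float64(0.288)]
y-axis ang 87.96622561378545
y-axis ang 88.74313861549965
L up [ 0.54218139 -0.1207001   0.058     ]
L low [ 0.59956852 -0.12172428  0.058     ]
bay L edge [ 0.57731257 -0.07771418  0.036     ]
```

View pics/c1.png

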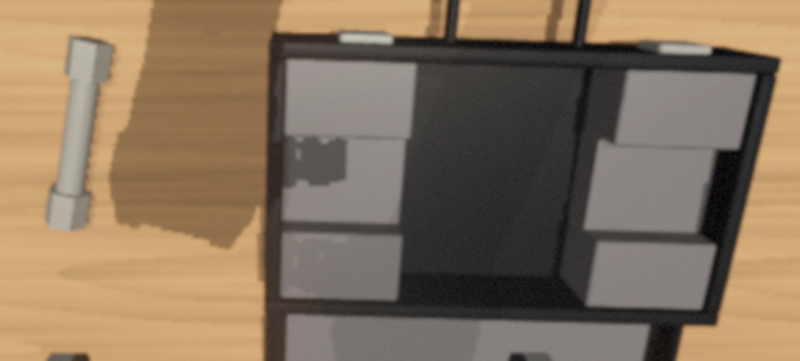

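The crop shows the short bar clean on the wood, and sharp channel edges on both sides of the bay. I'll take the case centre from the channel edges and the bay edges.

```bash
python3 - <<'E'
from h import *
s=np.load("w2.npz"); M=model("wrist",s)
c=lambda x,y:(130+x/1.951,100+y/1.951)
pts={"Ln":(350,137,.058),"Lf":(340,233,.058),"Rn":(660,149,.058),"Rf":(650,239,.058),"bl":(403,180,.036),"br":(597,190,.036)}
r={k:ray(M,c(*v[:2]),v[2])[:2] for k,v in pts.items()}
for k,v in r.items(): print(k,v.round(4))
for a in "nf":
    d=r["R"+a]-r["L"+a]; print(np.degrees(np.arctan2(d[1],d[0])))
print((r["bl"]+r["br"])/2, np.linalg.norm(r["br"]-r["bl"]))
# steel-coloured bar check through scene+side triangulation is in agreement: (0.5485,-0.293)
E
```

```text
Ln [ 0.5413 -0.1191]
Lf [ 0.6014 -0.1238]
Rn [0.5481 0.0642]
Rf [0.605  0.0673]
bl [ 0.5738 -0.0834]
br [0.5801 0.04  ]
87.86035509297768
88.93295413545536
[ 0.57697938 -0.02170557] 0.1234790007080117
```

{"method": "carry_out", "body": {"deltas": [[0,0,0,-0.0052,-0.0358,0.02,0.07],[0,0,0,-0.0052,-0.0358,0.02,0.07],[0,0,0,-0.0052,-0.0358,0.02,0.07],[0,0,0,-0.0052,-0.0358,0.02,0.07],[0,0,0.109,0,0,0.03,0.07],[0,0,0.109,0,0,0.03,0.07],[0,0,0,0,0,0.04,0.07],[0,0,0,0,0,0.04,0.07],[0,0,0,0,0,0.02,0.07],[0,0,0,0,0,0,0.07],[0,0,0,0,0,0,0.07]]}}

```text
t: 4.1
tool_pos: [0.5516, -0.2914, 0.0914]
tool_rot: [0.107, 0.994, 0.0, 0.0]
wrist_force: [-0.1, -0.2, 1.0]
width: 0.0698
finger_force: 0.0
```

```bash
python3 - <<'E'
from h import *
s=env.sense(); im=env.read_camera("wrist"); cv2.imwrite("pics/w3.png",im[:,:,::-1]); M=model("wrist",s)
print(s["t"],s["tool_pos"],s["tool_rot"])
for p in (-.0625,0,.0625):
  a=np.radians(-12.5); print(proj(M,[.5505+p*np.cos(a),-.2925+p*np.sin(a),.012]))
E
```

```text
4.1 [ 0.55163291 -0.29137344  0.09141818] [1.07215504e-01 9.94235689e-01 4.73704143e-04 8.10434337e-05]
[281.49136987 117.42290458]
[281.12183134 217.7568515 ]
[280.8101144  302.39157075]
```

View pics/w3.png

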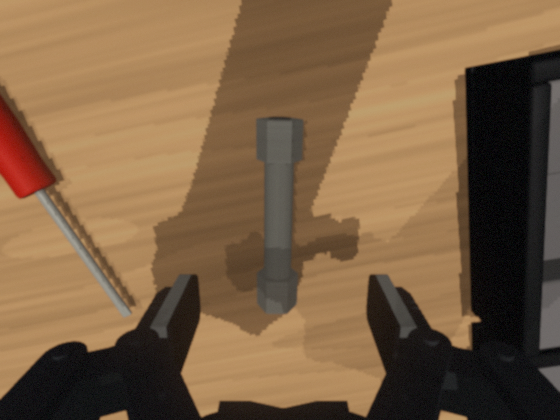

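The bar lies from (280,117) to (276,312), between the fingers and within a few pixels of the prediction. I descend and close.

{"method": "carry_out", "body": {"deltas": [[0,0,0,0,0,0.035,0.07],[0,0,0,0,0,0.03,0.07],[0,0,0,0,0,0.015,0.05],[0,0,0,0,0,0.006,0.04],[0,0,0,0,0,0,0.03],[0,0,0,0,0,0,0.0],[0,0,0,0,0,0,0.0],[0,0,0,0,0,0,0.0],[0,0,0,0,0,0,0.0],[0,0,0,0,0,0,0.0]]}}

```text
t: 5.15
tool_pos: [0.5517, -0.2939, 0.007]
tool_rot: [0.109, 0.994, -0.0, 0.001]
wrist_force: [-0.9, -0.3, 5.5]
width: 0.0156
finger_force: 59.2
```

{"method": "carry_out", "body": {"deltas": [[0,0,0,0,0,-0.01,0.0],[0,0,0,0,0,-0.02,0.0],[0,0,0,0,0,-0.03,0.0],[0,0,0,0,0,-0.04,0.0],[0,0,0,0,0,-0.04,0.0],[0,0,0,0,0,0,0.0],[0,0,0,0,0,0,0.0]]}}

```text
t: 5.85
tool_pos: [0.5506, -0.2931, 0.1464]
tool_rot: [0.109, 0.994, -0.0, 0.001]
wrist_force: [-0.2, 0.1, -3.1]
width: 0.0155
finger_force: 58.7
```

```bash
python3 - <<'E'
from h import *
s=env.sense(); im=env.read_camera("wrist"); cv2.imwrite("pics/w4.png",im[:,:,::-1])
print(s["t"],s["tool_pos"],s["tool_rot"],s["width"],s["finger_force"],s["wrist_force"])
E
```

```text
5.85 [ 0.55059333 -0.29314492  0.14641365] [ 1.08619084e-01  9.94083084e-01 -4.39888956e-05  8.45684077e-04] 0.0155290251311765 58.70371341705322 [-0.17232762  0.06523223 -3.13162944]
```

View pics/w4.png

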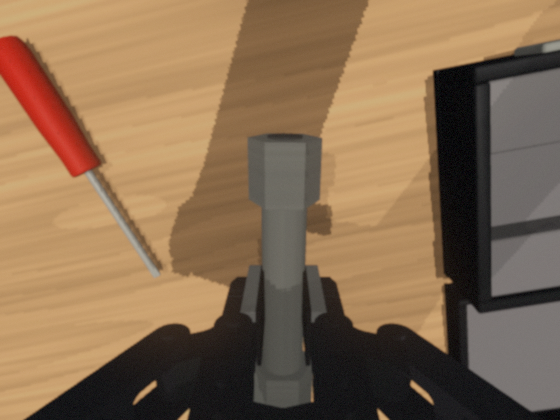

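The bar is held centred and level between the pads, from (285,140) to (283,395). I carry it to the bay.

{"method": "carry_out", "body": {"deltas": [[0,0,-0.094,0,0,0,0.0],[0,0,-0.094,0,0,0,0.0],[0,0,0,-0.0019,0.0339,0,0.0],[0,0,0,-0.0019,0.0339,0,0.0],[0,0,0,-0.0019,0.0339,0,0.0],[0,0,0,-0.0019,0.0339,0,0.0],[0,0,0,-0.0019,0.0339,0,0.0],[0,0,0,-0.0019,0.0339,0,0.0],[0,0,0,-0.0019,0.0339,0,0.0],[0,0,0,-0.0019,0.0339,0,0.0],[0,0,0,0,0,0,0.0],[0,0,0,0,0,0,0.0]]}}

```text
t: 7.1
tool_pos: [0.5725, -0.0216, 0.1435]
tool_rot: [0.014, 1.0, -0.0, -0.002]
wrist_force: [-0.5, -0.1, -1.9]
width: 0.0153
finger_force: 58.8
```

```bash
python3 - <<'E'
from h import *
s=env.sense(); im=env.read_camera("wrist"); cv2.imwrite("pics/w5.png",im[:,:,::-1])
print(s["t"],s["tool_pos"],s["tool_rot"],s["width"],s["finger_force"],s["wrist_force"])
E
```

```text
7.1 [ 0.57250638 -0.02159419  0.1434988 ] [ 1.36650746e-02  9.99904841e-01 -1.67504009e-04 -1.88331685e-03] 0.015278353005851461 58.84480655193329 [-0.49800142 -0.05501606 -1.91229208]
```

View pics/w5.png

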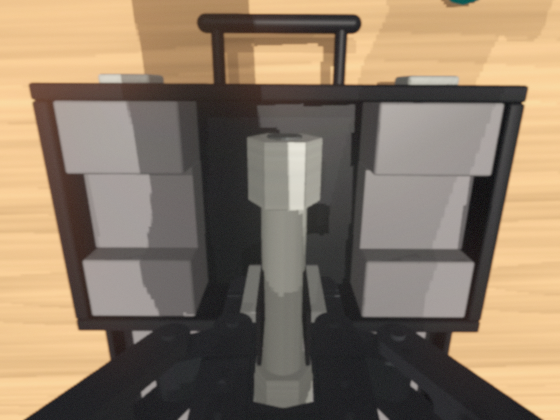

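The bar is centred over the bay (rim columns 33–525, bar column 284) and parallel to its sides. I lower it and release.

{"method": "carry_out", "body": {"deltas": [[0,0,0,0,0,0.03,0.0],[0,0,0,0,0,0.03,0.0],[0,0,0,0,0,0.03,0.0],[0,0,0,0,0,0.02,0.0],[0,0,0,0,0,0.01,0.0],[0,0,0,0,0,0.005,0.0],[0,0,0,0,0,0.001,0.0],[0,0,0,0,0,0,0.0],[0,0,0,0,0,0,0.0]]}}

```text
t: 8.05
tool_pos: [0.5746, -0.0227, 0.0203]
tool_rot: [0.015, 1.0, 0.0, 0.001]
wrist_force: [0.5, -0.5, -1.2]
width: 0.0158
finger_force: 58.9
```

{"method": "carry_out", "body": {"deltas": [[0,0,0,0,0,0.002,0.0],[0,0,0,0,0,0.002,0.0],[0,0,0,0,0,0.001,0.0],[0,0,0,0,0,0,0.0],[0,0,0,0,0,0,0.03],[0,0,0,0,0,0,0.035],[0,0,0,0,0,0,0.035],[0,0,0,0,0,0,0.035],[0,0,0,0,0,-0.02,0.04],[0,0,0,0,0,-0.03,0.04],[0,0,0,0,0,-0.04,0.04],[0,0,0,0,0,-0.04,0.04],[0,0,0,0,0,-0.04,0.06],[0,0,0,0,0,-0.04,0.08],[0,0,0,0,0,0,0.08],[0,0,0,0,0,0,0.08]]}}

```text
t: 9.65
tool_pos: [0.5741, -0.0226, 0.2252]
tool_rot: [0.015, 1.0, 0.0, 0.001]
wrist_force: [0.2, -0.5, -0.7]
width: 0.0801
finger_force: 0.0
```

```bash
python3 - <<'E'
from h import *
s=env.sense(); im=env.read_camera("wrist"); cv2.imwrite("pics/w6.png",im[:,:,::-1]); np.savez("w6.npz",tool_pos=s["tool_pos"],tool_rot=s["tool_rot"])
print(s["t"],s["tool_pos"],s["tool_rot"],s["width"],s["wrist_force"])
E
```

```text
9.65 [ 0.57407441 -0.02256239  0.22516779] [1.48894513e-02 9.99888588e-01 2.29389740e-04 1.03086384e-03] 0.08005182187143685 [ 0.18137225 -0.46273051 -0.66622079]
```

View pics/w6.png

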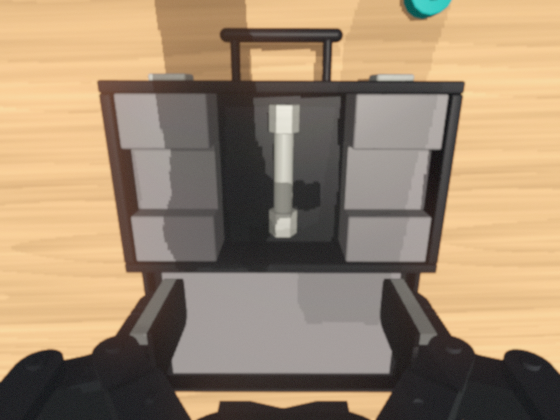

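The bar lies in the bay, (285,105) to (283,237), parallel to its walls and let go. I'll refine the case pose and plan the ratchet move from this image.

```bash
python3 - <<'E'
from h import *
s=np.load("w6.npz"); M=model("wrist",s)
r={k:ray(M,v[:2],v[2])[:2] for k,v in {"Ln":(170,149.5,.058),"Lf":(178,212.5,.058),"Rn":(397,149.5,.058),"Rf":(386,212,.058),"r1":(100,83,.062),"r2":(462,83,.062),"r3":(436,271,.062),"r4":(126,271,.062),"b1":(284,105,.024),"b2":(283,237,.024)}.items()}
for k,v in r.items(): print(k,v.round(4))
print("chan",(r["Ln"]+r["Lf"]+r["Rn"]+r["Rf"])/4,"rim",(r["r1"]+r["r2"]+r["r3"]+r["r4"])/4,"bar",(r["b1"]+r["b2"])/2)
for a,b in (("Ln","Rn"),("Lf","Rf"),("r1","r2"),("r4","r3")):
    d=r[b]-r[a]; print(np.degrees(np.arctan2(d[1],d[0])),np.linalg.norm(d))
E
```

```text
Ln [ 0.5419 -0.1168]
Lf [ 0.5979 -0.1168]
Rn [0.5472 0.0736]
Rf [0.6027 0.0678]
r1 [ 0.4877 -0.1637]
r2 [0.4957 0.1195]
r3 [0.6606 0.1166]
r4 [ 0.6525 -0.1706]
b1 [ 0.5105 -0.0202]
b2 [ 0.6387 -0.0246]
chan [ 0.57243018 -0.02303989] rim [ 0.57412755 -0.02455218] bar [ 0.57456774 -0.02240375]
88.3932144177208 0.190455561632126
88.5389681968101 0.1846500291946745
88.39340792946993 0.2833195075951518
88.39279580587663 0.2872626262923363
```

{"method": "carry_out", "body": {"deltas": [[0,0,-0.03,0,0,0,0.07],[0,0,0,0.0037,0.0315,0,0.07],[0,0,0,0.0037,0.0315,0,0.07],[0,0,0,0.0037,0.0315,0,0.07],[0,0,0,0.0037,0.0315,0,0.07],[0,0,0,0.0037,0.0315,0,0.07],[0,0,0,0.0037,0.0315,0,0.07],[0,0,0,0.0037,0.0315,0,0.07],[0,0,0,0.0037,0.0315,0,0.07],[0,0,0,0.0037,0.0315,0,0.07],[0,0,0,0.0037,0.0315,0,0.07],[0,0,0,0,0,0.03,0.07],[0,0,0,0,0,0.03,0.07],[0,0,0,0,0,0.03,0.07],[0,0,0,0,0,0,0.07],[0,0,0,0,0,0,0.07]]}}

```text
t: 11.3
tool_pos: [0.5363, 0.2921, 0.1334]
tool_rot: [-0.0, 1.0, -0.001, -0.001]
wrist_force: [0.7, -0.9, 0.8]
width: 0.0702
finger_force: 0.0
```

```bash
python3 - <<'E'
from h import *
s=env.sense(); im=env.read_camera("wrist"); M=model("wrist",s)
print(s["t"],s["tool_pos"],s["tool_rot"],s["joint_pos"])
hsv=cv2.cvtColor(im,cv2.COLOR_RGB2HSV)
m=((hsv[...,1]<100)|(hsv[...,2]<50)).astype(np.uint8)
for x in (.50,.53,.56):
    u,v=proj(M,[x,.292,.018]).round().astype(int)
    row=m[v]; a=b=u
    while a>0 and row[a-1]: a-=1
    while b<559 and row[b+1]: b+=1
    print(x,(u,v),a,b,ray(M,((a+b)/2,v),.018),"w",ray(M,(b+1,v),.018)[1]-ray(M,(a,v),.018)[1])
E
```

```text
11.3 [0.53631277 0.29210908 0.13341796] [-3.31047150e-04  9.99999220e-01 -6.34195181e-04 -1.02349757e-03] [-0.64570021  0.46308637  0.10439832  1.79436726 -0.059952    0.8896079
  1.05712105]
0.5 (np.int64(284), np.int64(153)) 269 297 [0.49994451 0.29151919 0.018     ] w 0.020339323339217952
0.53 (np.int64(284), np.int64(194)) 267 299 [0.52987577 0.29159199 0.018     ] w 0.02399689474321881
0.56 (np.int64(283), np.int64(232)) 267 298 [0.5596557  0.29128798 0.018     ] w 0.024091950109248028
```

{"method": "carry_out", "body": {"deltas": [[0,0,0,0,0,0.04,0.07],[0,0,0,0,0,0.04,0.07],[0,0,0,0,0,0.025,0.06],[0,0,0,0,0,0.015,0.05],[0,0,0,0,0,0.007,0.045],[0,0,0,0,0,0,0.04],[0,0,0,0,0,0,0.0],[0,0,0,0,0,0,0.0],[0,0,0,0,0,0,0.0],[0,0,0,0,0,0,0.0],[0,0,0,0,0,0,0.0]]}}

```text
t: 12.45
tool_pos: [0.538, 0.293, 0.0092]
tool_rot: [-0.0, 1.0, 0.001, 0.001]
wrist_force: [-0.9, -0.6, 7.2]
width: 0.0222
finger_force: 60.6
```

{"method": "carry_out", "body": {"deltas": [[0,0,0,0,0,-0.01,0.0],[0,0,0,0,0,-0.02,0.0],[0,0,0,0,0,-0.03,0.0],[0,0,0,0,0,-0.04,0.0],[0,0,0,0,0,-0.04,0.0],[0,0,0,0,0,-0.03,0.0],[0,0,0.133,0,0,0,0.0],[0,0,0.133,0,0,0,0.0],[0,0,0.133,0,0,0,0.0],[0,0,0.133,0,0,0,0.0],[0,0,0.133,0,0,0,0.0],[0,0,0.133,0,0,0,0.0],[0,0,0.133,0,0,0,0.0],[0,0,0.133,0,0,0,0.0],[0,0,0.133,0,0,0,0.0],[0,0,0.133,0,0,0,0.0],[0,0,0.133,0,0,0,0.0],[0,0,0.133,0,0,0,0.0],[0,0,0,0,0,0,0.0],[0,0,0,0,0,0,0.0]]}}

```text
t: 14.45
tool_pos: [0.5361, 0.2925, 0.1773]
tool_rot: [0.715, 0.699, -0.0, -0.0]
wrist_force: [-0.3, 0.1, -3.6]
width: 0.0222
finger_force: 59.5
```

```bash
python3 - <<'E'
from h import *
s=env.sense(); Rm=R.from_quat(s["tool_rot"]).as_matrix(); print(s["t"],s["tool_pos"],s["joint_pos"],s["width"],s["wrist_force"],s["wrist_torque"])
print(Rm.round(3), "need yaw x ang -> 180-91.6=88.4:",np.degrees(np.arctan2(Rm[1,0],Rm[0,0])))
print("tool shift",Rm.T@(np.array([.5733,-.0315,s["tool_pos"][2]])-s["tool_pos"]))
E
```

```text
14.45 [0.53614048 0.29248759 0.17726182] [-0.91957044  0.44109015  0.47444     1.77339641 -0.23671444  0.98432473
 -0.37374869] 0.022187096117084772 [-0.26579114  0.0632681  -3.63726624] [-0.00822604  0.0276375  -0.06925216]
[[ 0.022  1.    -0.001]
 [ 1.    -0.022 -0.   ]
 [-0.    -0.001 -1.   ]] need yaw x ang -> 180-91.6=88.4: 88.75132308507793
tool shift [-3.23100877e-01  4.42109633e-02 -1.66735253e-05]
```

{"method": "carry_out", "body": {"deltas": [[0,0,0,-0.0323,0.0044,0,0.0],[0,0,0,-0.0323,0.0044,0,0.0],[0,0,0,-0.0323,0.0044,0,0.0],[0,0,0,-0.0323,0.0044,0,0.0],[0,0,0,-0.0323,0.0044,0,0.0],[0,0,0,-0.0323,0.0044,0,0.0],[0,0,0,-0.0323,0.0044,0,0.0],[0,0,0,-0.0323,0.0044,0,0.0],[0,0,0,-0.0323,0.0044,0,0.0],[0,0,0,-0.0323,0.0044,0,0.0],[0,0,0,0,0,0,0.0],[0,0,0,0,0,0,0.0],[0,0,0,0,0,0,0.0]]}}

```text
t: 15.75
tool_pos: [0.5725, -0.0302, 0.1771]
tool_rot: [0.715, 0.699, 0.0, -0.001]
wrist_force: [-0.4, -0.0, -3.5]
width: 0.0224
finger_force: 59.5
```

```bash
python3 - <<'E'
from h import *
s=env.sense(); Rm=R.from_quat(s["tool_rot"]).as_matrix(); print(s["t"],s["tool_pos"],np.degrees(np.arctan2(Rm[1,0],Rm[0,0])),s["width"])
print("tool shift",Rm.T@(np.array([.5733,-.0315,.045])-s["tool_pos"]))
im=[env.read_camera(n) for n in ("scene","side")]; cv2.imwrite("pics/s7.png",np.hstack([im[0][130:350,140:400],im[1][110:330,230:490]])[:,:,::-1])
E
```

```text
15.75 [ 0.57246821 -0.03020799  0.17714684] 88.71701452183613 0.022419994781121493
tool shift [-0.00143183  0.00092262  0.13214479]
```

{"method": "carry_out", "body": {"deltas": [[0,0,0,-0.0014,0.0009,0.03,0.0],[0,0,0,0,0,0.03,0.0],[0,0,0,0,0,0.025,0.0],[0,0,0,0,0,0.02,0.0],[0,0,0,0,0,0.01,0.0],[0,0,0,0,0,0.005,0.0],[0,0,0,0,0,0,0.0],[0,0,0,0,0,0,0.0]]}}

```text
t: 16.65
tool_pos: [0.5743, -0.0329, 0.0582]
tool_rot: [0.716, 0.698, 0.001, 0.001]
wrist_force: [-0.3, -0.4, -2.5]
width: 0.0223
finger_force: 59.5
```

{"method": "carry_out", "body": {"deltas": [[0,0,0,0,0,0.004,0.0],[0,0,0,0,0,0.004,0.0],[0,0,0,0,0,0.003,0.0],[0,0,0,0,0,0,0.0],[0,0,0,0,0,0,0.0]]}}

```text
t: 17.15
tool_pos: [0.5734, -0.033, 0.0462]
tool_rot: [0.716, 0.698, -0.0, -0.0]
wrist_force: [0.0, -0.0, -3.8]
width: 0.022
finger_force: 59.5
```

{"method": "carry_out", "body": {"deltas": [[0,0,0,0,0,0.001,0.0],[0,0,0,0,0,0,0.03],[0,0,0,0,0,0,0.045],[0,0,0,0,0,0,0.05],[0,0,0,0,0,0,0.05],[0,0,0,0,0,-0.02,0.05],[0,0,0,0,0,-0.04,0.05],[0,0,0,0,0,-0.04,0.06],[0,0,0,0,0,-0.04,0.07],[0,0,0,0,0,-0.04,0.08],[0,0,0,0,0,-0.02,0.08],[0,0,0,0,0,0,0.08],[0,0,0,0,0,0,0.08],[0,0,0,0,0,0,0.08]]}}

```text
t: 18.55
tool_pos: [0.5725, -0.0328, 0.2438]
tool_rot: [0.716, 0.698, -0.001, -0.001]
wrist_force: [0.2, -0.7, 0.3]
width: 0.0799
finger_force: 0.0
```

```bash
python3 - <<'E'
from h import *
s=env.sense(); im=env.read_camera("wrist"); sd=env.read_camera("side"); np.savez("w8.npz",tool_pos=s["tool_pos"],tool_rot=s["tool_rot"])
cv2.imwrite("pics/w8r.png",im[:,:,::-1])
a=cv2.resize(im,(440,330)); b=cv2.resize(sd[170:335,260:440],(360,330)); cv2.imwrite("pics/w8.png",np.hstack([a,b])[:,:,::-1])
print(s["t"],s["tool_pos"],s["wrist_force"],s["width"])
E
```

```text
18.55 [ 0.57252577 -0.0328146   0.24382016] [ 0.16293441 -0.72740741  0.2733464 ] 0.07989469930821815
```

View pics/w8.png

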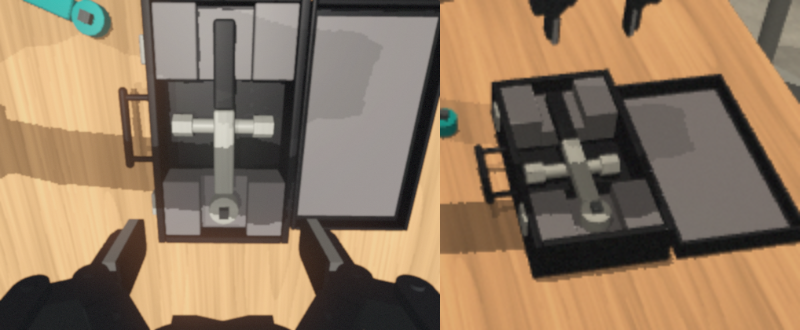

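The picture shows the ratchet lying across the bar in both channels, grip end at (224,20) and head at (223,212) with the stud up. The fingers are clear. I check the numbers before handing in.

```bash
python3 - <<'E'
from h import *
s=np.load("w8.npz"); M=model("wrist",s); f=560/440
A,B=ray(M,(224*f,20*f),.052),ray(M,(223.5*f,225*f),.05); print(A,B,(A+B)/2,np.linalg.norm(A-B))
A,B=ray(M,(172*f,126*f),.022),ray(M,(273*f,126*f),.022); print(A,B,(A+B)/2)
E
```

```text
[0.57731955 0.09430798 0.052     ] [ 0.57146715 -0.14937323  0.05      ] [ 0.57439335 -0.02753263  0.051     ] 0.24375967585931588
[ 0.50889354 -0.02167848  0.022     ] [ 0.63699199 -0.02456637  0.022     ] [ 0.57294276 -0.02312243  0.022     ]
```

Both are within a few mm of their targets.

```bash
python3 -c "
from station import env
print(env.hand_in())"
```

```text
the job is handed in; nothing more can be done
None
```

I handed the job in with the short bar in the deep bay and the ratchet across it in both channels, stud up, each measured within about 5 mm of its target; the long bar was never touched, and `env.hand_in()` gave no verdict.

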